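# Pair the satellite with the router

### The job

Pair the blue-button satellite with the router. First point at the green-ringed touchless sensor on top of the black router: bring the fingertips about 2 cm above its centre and keep them there for two full seconds without touching the router. Then press the blue button on the white satellite all the way down with a fingertip and let it up again; keep clear of the orange-ringed reset sensor, leave the yellow button alone, and do not lift, shift or knock over anything.

Things in the scene. Friction and masses are not known exactly. Their poses are not given: they have to be found in the camera images.
- router: Black Wi-Fi router, about 0.6 kg, not to be touched. Case 150 x 240 mm (its x, y), flat top 32 mm above the table; origin at its underside centre, z up, front -x (towards the robot). Three thin aerials stand 83 to 100 mm behind the centre (+x), at y = -95, 0 and 95 mm, up to 190 mm above the table; the outer two lean outwards to y = -135 and 135 mm at their tops.
- pair_sensor (a point): Centre of the green-ringed touchless pairing sensor, at the surface of the router's top, 33 mm above the table; ring 38 mm across, dark middle. At x -45, y +65 mm in the router's frame (front left seen from the robot). It senses the tool point (TCP, between the finger pads, with the fingertips a little beyond it) from 20 to 65 mm above it and within 15 mm of its axis.
- reset_sensor (a point): Centre of the orange-ringed touchless reset sensor, the same size, at x -45, y -65 mm in the router's frame (front right). Do not bring the tool point low over it: it triggers within 30 mm of its axis when less than 70 mm above it.
- blue_satellite: Round white satellite unit, 90 mm across, flat top 42 mm above the table, loose, about 0.45 kg; origin at the centre of its underside. A blue push button stands in the middle of its top. It may swap places with the yellow-button one.
- blue_button_top (a point): Centre of the top face of the blue button, 28 mm across, facing up, at the middle of the satellite's top; when up it stands 64 mm above the table. It presses straight down into a grey round collar 44 mm across whose top is 54 mm above the table.
- blue_button (a joint): Travel of the blue button in m: 0 up, 0.006 fully down; counts as pressed beyond 0.0045. Its spring brings it up again; fully down takes about 4 N.
- yellow_satellite: Round white satellite like the other (90 mm across, 42 mm high), but with a yellow button. Bystander.
- yellow_button (a joint): Travel of the yellow button in m: 0 up, 0.006 fully down. Not to be pressed.
- mug: Blue mug, 80 mm across, 92 mm high, handle at its +y; origin at the centre of its underside. Bystander.
- screwdriver: Screwdriver lying on the table, 170 mm long along its x. Bystander.
- phone: Dark phone lying flat, 148 x 72 x 9 mm. Bystander.
- adapter: Black power adapter, 75 x 48 x 32 mm. Bystander.
- remote: Grey remote control lying flat, 160 x 45 x 18 mm. Bystander.
- notes: Yellow block of note paper, 76 x 76 x 30 mm. Bystander.
Mind the look-alikes: they are no part of the job. What is shaped like the blue_satellite but red or turquoise is not meant.

How it is judged:
On the way, in this order (a step that is already met when the one before it is completed fails the run):
1. the tool point dwells just above the green-ringed sensor, without contact (horizontal distance between the grasp point and pair_sensor below 0.015 m and z of the grasp point in the frame of pair_sensor between 0.02 and 0.065 m), for 1.7 s.
2. the blue button is pressed all the way down by the fingers (value of joint blue_button above 0.0045 m and contact force between the fingers and blue_satellite above 0.5 N), for 0.05 s.
3. the blue button is let up again (value of joint blue_button below 0.002 m and contact force between the fingers and blue_satellite below 0.1 N), for 0.1 s.
At the end, for the whole second after the job is handed in: Both buttons are up (less than 2 mm down), the router and both satellites stand upright and still, and they and all bystanders are within 30 mm of where they began (value of joint each of blue_button, yellow_button below 0.002 m and distance of each of router, blue_satellite, yellow_satellite, mug, screwdriver, phone, adapter, remote, notes from where it was at the start of the episode below 0.03 m and angle between each of router, blue_satellite, yellow_satellite, mug's own z axis and vertical below 0.1 rad and linear speed of each of router, blue_satellite, yellow_satellite below 0.02 m/s); the robot touches nothing.
It fails at once if the robot touches the router (contact force between any of the fingers, the arm and router above 0.3 N).
It fails at once if the tool point comes low over the orange-ringed reset sensor (within 30 mm of its axis, less than 70 mm above it) (horizontal distance between the grasp point and reset_sensor below 0.03 m and z of the grasp point in the frame of reset_sensor below 0.07 m).
It fails at once if the yellow button is pressed (more than 2.5 mm) (value of joint yellow_button above 0.0025 m).
It fails at once if a satellite is lifted 12 mm or tipped (height (world z) of any of blue_satellite, yellow_satellite above 0.012 m or angle between any of blue_satellite, yellow_satellite's own z axis and vertical above 0.3 rad).
It fails at once if a device or bystander is shifted more than 30 mm or the mug knocked over (distance of any of router, blue_satellite, yellow_satellite, mug, screwdriver, phone, adapter, remote, notes from where it was at the start of the episode above 0.03 m or angle between mug's own z axis and vertical above 0.5 rad).
It also fails if it takes over 48 s, if anything falls off the work surface, if the arm or the gripper's body presses on something with over 40 N, if the wrist force passes 120 N, or if a joint passes its speed limit or range.

### The arm

A 6-joint arm with a two-finger parallel gripper is mounted at the origin on the work surface. World frame = base frame: x ahead of the robot, y to its left, z up, the work surface at z = 0. Lengths are in m, angles in rad, forces in N, time in s.
With the tool pointing down it reaches from about 0.375 to 0.9 m from the base axis. Payload 3.1 kg.
Tool frame: the origin (TCP) lies between the finger pads, 19 mm behind the fingertips; this is the grasp point; z points along the fingers, y is the line along which they close (so a half turn about z gives the same grasp; the last joint's range is limited). The gripper opens to 85 mm and grips with 20 to 120 N. Pads are 22 mm wide; open, the fingers measure 114 mm over their backs; the gripper's body (76 mm by 85 mm) begins 54 mm behind the grasp point. The pads swing forward as they close: fully open they stand 13 mm farther back than shut.
Start: joints at [1.016, 0.527, 1.433, -0, 1.181, -0.178], TCP at [0.23, 0.581, 0.25] pointing down, gripper open.
Joint ranges: [-3.08, 3.08], [-0.75, 2.2], [0.22, 2.44], [-1.43, 4.57], [0, 2.65], [-2.85, 2.85]. Speed limits (rad/s): [2.79, 2.79, 3.14, 3.14, 3.14, 3.14].

### API

Orientations are given as a unit quaternion [x, y, z, w].
In Python, from station import manip, viewer, ticket gives the robot as it stands.
- The arm moves only by the shell command python3 -m creep 'ROWS' [FORCE]. ROWS is JSON, a list of rows, each an object with "slide": the shift along the tool's x, y, z in cm, a list of three; "angular": the turn, a rotation vector about the tool's x, y, z in rad, a list of three; "claw": the opening, from -1 (shut) to 1 (fully open). A call has 1 to 10 rows; each row shifts and turns the commanded pose from where the row before left it, along the tool's axes as they then stand; what a row does not reach is not made up. A row lasts 1/12 s, in which the tool goes at most 41.7 mm and 7.16 degrees, less where a joint would pass 70% of its speed; a pose out of reach is approached as far as the arm can. A call with a gripper value outside its range is refused whole. The fingers move at their own pace and stop on an object; FORCE is the grip in N (left out, the last holds). Time passes only in rows, so rows that do not move let the fingers close. It gives the time, the measured TCP pose, the force, the opening and the grip force at its end, in the units of the state.
- manip.sense(): the state, without advancing time (a new reading comes with each control period).
- viewer.snapshot(name): name is "scene" or "top" or "wrist"; returns the picture (400x640x3 uint8, blue, green, red); there is no depth.
- viewer.calibration(name): a dict with "fov_y" (degrees; the focal length in pixels is half the picture's height over the tangent of half this angle, whatever the lens; pixels are square), "cx", "cy" (the principal point, pixels), "T" (4x4, takes a point from camera to world coordinates); the wrist camera has in their place "tool_from_camera" (4x4, takes a point from camera to tool coordinates, whose origin is the TCP and whose axes are the flange's). Camera axes: x right, y up, looking along -z (the intrinsics and any distortion apply to the point x, -y, -z); pixel columns grow to the right and rows downward; lengths in m; the calibration is good to about 2 mm. A picture is of the moment at which its call begins: read the wrist's pose just before it. calibration takes no time and is no camera call.
- ticket.sign_off(): hands the job in; it is judged then, once.
The state is a dict: "t": time; "q": joint angles; "qd": joint speeds; "tau": joint torques, N m; "tcp_pos": TCP position; "tool_rot": TCP orientation; "force": force on the tool from outside, world axes, zero at the start; "ft_torque": the same for the moment, N m; "finger_gap": opening from 0.0 (shut) to 1.0 (fully open); "gripper_force": force on a finger pad.
Only numpy, scipy, OpenCV 4.12 (cv2) and the standard library are available. Lean on these libraries where they do the work, as an engineer would, in place of code of your own. Each camera call takes 0.05 s, during which the arm holds its last target. There are 200 camera calls.

## Working session

There is one attempt and no reset: what is moved stays moved. The work goes in short steps, Python scripts to look and compute and a shell command to move; the robot and the scene stay as the last step left them, time stands still between calls to the robot, and variables do not carry over. Pictures are saved under pics/ and viewed, at most 10 in all, crops included, and the job is handed in when it is done.

```bash
mkdir -p pics
python3 - <<'E'
from station import manip, viewer
import cv2, numpy as np
s=manip.sense(); print(s['t'],s['tcp_pos'],s['tool_rot'],s['force'])
for n in ['scene','top']:
    im=viewer.snapshot(n); cv2.imwrite(f'pics/{n}0.png',im)
    print(n,viewer.calibration(n))
print(viewer.calibration('wrist'))
E
```

```text
0.0 [0.22957103 0.58056554 0.24901264] [ 1.87284771e-01  9.82305026e-01 -1.04862020e-03 -3.88795468e-04] [-0.56815066 -0.01904401 -0.02630177]
scene {'fov_y': 51.73266016270707, 'cx': 316.14321081760386, 'cy': 200.0406616064576, 'T': array([[ 0.01030987, -0.61264689,  0.7902895 ,  1.41808997],
       [ 0.99984674, -0.00486725, -0.01681686, -0.00612957],
       [ 0.01414933,  0.79034176,  0.61250281,  0.76532814],
       [ 0.        ,  0.        ,  0.        ,  1.        ]])}
top {'fov_y': 54.36298282870355, 'cx': 320.5045924205932, 'cy': 209.29360518055216, 'T': array([[-1.31815353e-03,  9.92518702e-01, -1.22085579e-01,
         3.82809287e-01],
       [-9.99971492e-01, -4.00567357e-04,  7.54016464e-03,
        -9.17343124e-03],
       [ 7.43485092e-03,  1.22092037e-01,  9.92490936e-01,
         1.26061341e+00],
       [ 0.00000000e+00,  0.00000000e+00,  0.00000000e+00,
         1.00000000e+00]])}
{'fov_y': 71.23713595572048, 'cx': 320.45836007846617, 'cy': 200.99406760281778, 'tool_from_camera': array([[-9.55027252e-05,  9.56559235e-01,  2.91538027e-01,
         7.46513534e-02],
       [ 9.99999960e-01,  1.38887395e-05,  2.82012334e-04,
         9.27993448e-04],
       [ 2.65712407e-04,  2.91538042e-01, -9.56559198e-01,
        -1.23621765e-01],
       [ 0.00000000e+00,  0.00000000e+00,  0.00000000e+00,
         1.00000000e+00]])}
```

View pics/top0.png

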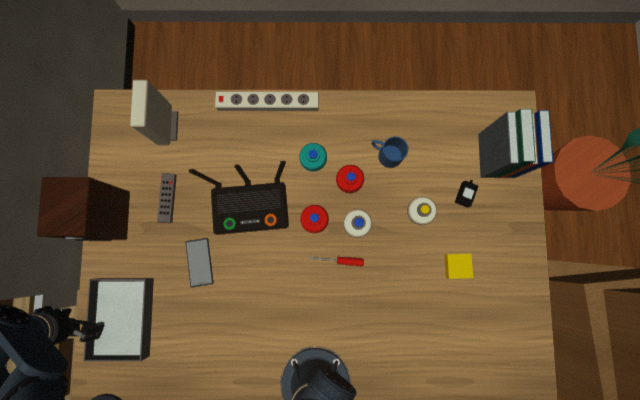

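View pics/scene0.png

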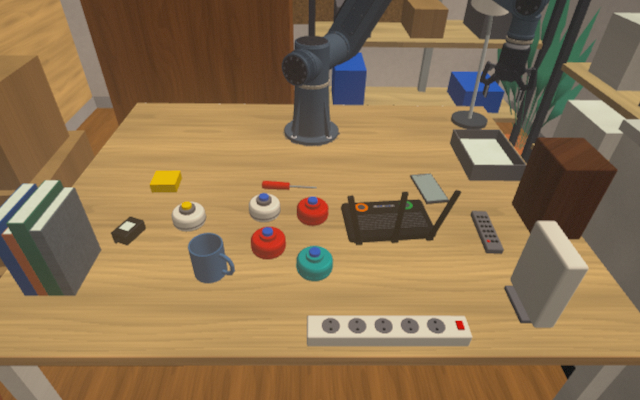

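The top view shows these candidates with blue buttons: white (358,223), red (315,219), red (350,178) and turquoise (313,156). The white unit at (422,210) has a yellow button. I choose the white one at (358,223), which is at (264,205) in the scene view. The green ring is at (229,223) and the orange ring at (270,219).

```bash
cat > h.py <<'E'
import cv2, numpy as np
from station import manip, viewer
from scipy.spatial.transform import Rotation as R
def T_of(n,s=None):
    c=viewer.calibration(n)
    if n!='wrist': return c,np.array(c['T'])
    T=np.eye(4);T[:3,:3]=R.from_quat(s['tool_rot']).as_matrix();T[:3,3]=s['tcp_pos']
    return c,T@np.array(c['tool_from_camera'])
def ray(n,uv,z,s=None):
    c,T=T_of(n,s); f=200/np.tan(np.radians(c['fov_y']/2))
    d=T[:3,:3]@np.array([(uv[0]-c['cx'])/f,-(uv[1]-c['cy'])/f,-1]); o=T[:3,3]
    return o+d*(z-o[2])/d[2]
def blob(im,lo,hi,near,r):
    """centre of the min enclosing ellipse/box of colour pixels near a point"""
    m=cv2.inRange(cv2.cvtColor(im,cv2.COLOR_BGR2HSV),lo,hi)
    k=np.zeros_like(m);cv2.circle(k,near,r,255,-1);m&=k
    p=cv2.findNonZero(m)
    h=cv2.convexHull(p); M=cv2.moments(h)
    return np.array([M['m10']/M['m00'],M['m01']/M['m00']]),len(p),cv2.boundingRect(p)
G=((45,80,50),(85,255,255));O=((4,120,120),(18,255,255));B=((105,100,60),(125,255,255));Y=((20,120,100),(35,255,255))
E
python3 - <<'E'
from h import *
t=cv2.imread('pics/top0.png');s=cv2.imread('pics/scene0.png')
for nm,col,z,pt,ps,r in [('green',G,.033,(229,223),(407,205),12),('orange',O,.033,(270,219),(362,208),12),('blue',B,.064,(358,223),(263,199),9),('yellow',Y,.064,(424,210),(186,208),9)]:
    for n,im,p in [('top',t,pt),('scene',s,ps)]:
        try:
            c,k,b=blob(im,*col,p,r); print(nm,n,c.round(1),k,b,ray(n,c,z).round(4))
        except Exception as e: print(nm,n,e)
cv2.imwrite('pics/crop0.png',cv2.resize(t[130:290,180:400],None,fx=3.5,fy=3.5,interpolation=cv2.INTER_CUBIC))
E
```

```text
green top [229.1 223.2] 106 (223, 217, 13, 13) [0.4897 0.2702 0.033 ]
green scene [408.3 205.1] 42 (405, 201, 8, 9) [0.4948 0.2781 0.033 ]
orange top [270.4 221.7] 81 (265, 214, 11, 18) [0.4943 0.14   0.033 ]
orange scene [361.9 203.4] 159 (354, 196, 18, 16) [0.4881 0.1455 0.033 ]
blue top [358.3 222. ] 61 (354, 218, 9, 9) [ 0.4905 -0.135   0.064 ]
blue scene [263.2 196.4] 45 (259, 194, 9, 6) [ 0.4977 -0.1348  0.064 ]
yellow top [424.5 209. ] 76 (420, 205, 10, 9) [ 0.5308 -0.3408  0.064 ]
yellow scene [186.1 205. ] 84 (181, 201, 11, 9) [ 0.5381 -0.3401  0.064 ]
```

View pics/crop0.png

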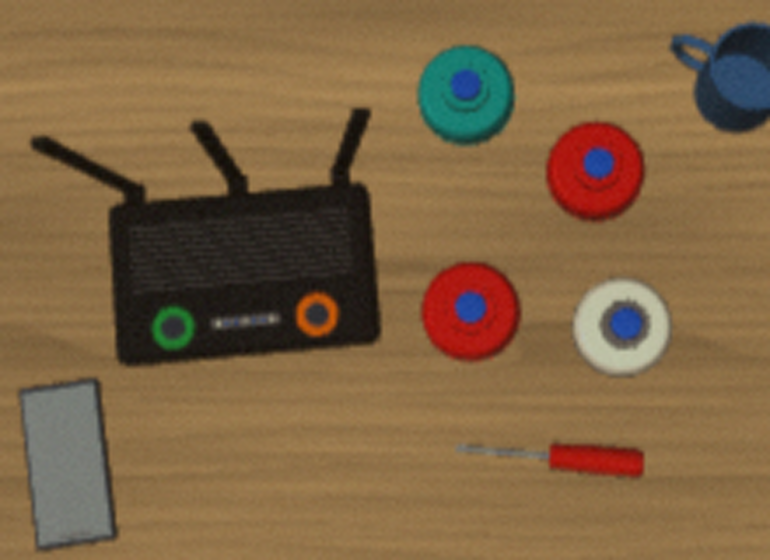

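The choice checks out in the crop: the white unit with the blue button and grey collar is at top pixel (358,223), and the green ring is front left. The green-orange distance is about 130 mm, as given. I'll move towards the green ring at height with the fingers shut.

```bash
python3 -m creep '[{"slide":[-2.5,-1.5,0.4],"angular":[0,0,0],"claw":-1},{"slide":[-3,-1.6,0.4],"angular":[0,0,0],"claw":-1},{"slide":[-3,-1.6,0.4],"angular":[0,0,0],"claw":-1},{"slide":[-3,-1.6,0.4],"angular":[0,0,0],"claw":-1},{"slide":[-3,-1.6,0.4],"angular":[0,0,0],"claw":-1},{"slide":[-3,-1.6,0.4],"angular":[0,0,0],"claw":-1},{"slide":[-3,-1.6,0.4],"angular":[0,0,0],"claw":-1},{"slide":[-3,-1.6,0.4],"angular":[0,0,0],"claw":-1},{"slide":[-2,-1,0.4],"angular":[0,0,0],"claw":-1},{"slide":[0,0,0],"angular":[0,0,0],"claw":-1}]' 20
python3 -m creep '[{"slide":[-2.5,-1.5,0.4],"angular":[0,0,0],"claw":-1},{"slide":[-2.5,-1.5,0.4],"angular":[0,0,0],"claw":-1},{"slide":[-2.5,-1.2,0],"angular":[0,0,0],"claw":-1},{"slide":[0,0,0],"angular":[0,0,0],"claw":-1},{"slide":[0,0,0],"angular":[0,0,0],"claw":-1},{"slide":[0,0,0],"angular":[0,0,0],"claw":-1}]'
python3 - <<'E'
from h import *
s=manip.sense(); im=viewer.snapshot('wrist'); cv2.imwrite('pics/w1.png',im)
c,k,b=blob(im,*G,(320,200),320); p=ray('wrist',c,.033,s)
print(s['t'],s['tcp_pos'],s['finger_gap'],c,k,b,p)
d=R.from_quat(s['tool_rot']).inv().apply(p+[0,0,.042]-s['tcp_pos'])*100; print('slide cm',d.round(2))
E
```

```text
t: 0.93
tcp_pos: [0.4193, 0.3566, 0.213]
tool_rot: [0.19, 0.982, -0.001, 0.0]
force: [-0.0, 0.0, 0.2]
finger_gap: -0.002
gripper_force: 0.0
t: 1.43
tcp_pos: [0.4701, 0.2938, 0.2058]
tool_rot: [0.187, 0.982, -0.0, -0.001]
force: [0.1, -0.6, -0.2]
finger_gap: 0.001
gripper_force: 0.0
1.4333 [0.47007349 0.29378321 0.20581636] 0.0006411360689802971 [308.91565601 210.38790886] 681 (292, 194, 35, 34) [0.490221   0.27273924 0.033     ]
slide cm [-2.66 -1.21 13.08]
```

View pics/w1.png

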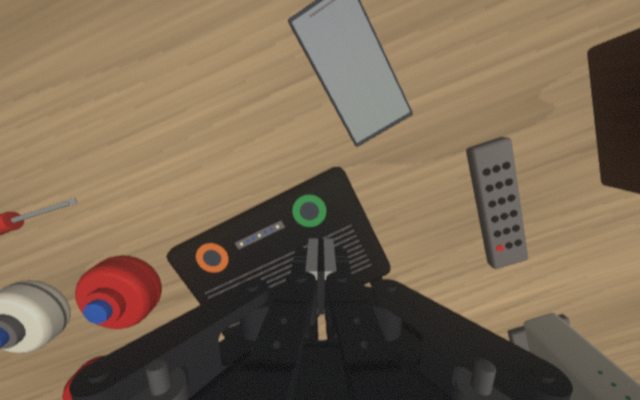

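The wrist view shows the green ring at (309,210) and the orange ring at (212,257). The ring comes out at (0.490, 0.273), within 3 mm of the top view. Next I centre over it, descend, and dwell.

```bash
python3 -m creep '[{"slide":[-1.3,-0.6,0],"angular":[0,0,0],"claw":-1},{"slide":[-1.3,-0.6,1],"angular":[0,0,0],"claw":-1},{"slide":[0,0,2],"angular":[0,0,0],"claw":-1},{"slide":[0,0,2.5],"angular":[0,0,0],"claw":-1},{"slide":[0,0,2.5],"angular":[0,0,0],"claw":-1},{"slide":[0,0,2],"angular":[0,0,0],"claw":-1},{"slide":[0,0,1.5],"angular":[0,0,0],"claw":-1},{"slide":[0,0,1],"angular":[0,0,0],"claw":-1},{"slide":[0,0,0],"angular":[0,0,0],"claw":-1},{"slide":[0,0,0],"angular":[0,0,0],"claw":-1}]'
python3 - <<'E'
from h import *
s=manip.sense(); im=viewer.snapshot('wrist'); cv2.imwrite('pics/w2.png',im)
c,k,b=blob(im,*G,(320,200),320); p=ray('wrist',c,.033,s)
print(s['tcp_pos'],c,k,b,p, p-s['tcp_pos'])
d=R.from_quat(s['tool_rot']).inv().apply(p+[0,0,.040]-s['tcp_pos'])*100; print('slide cm',d.round(2))
E
```

```text
t: 2.32
tcp_pos: [0.4909, 0.2722, 0.0805]
tool_rot: [0.187, 0.982, -0.0, -0.0]
force: [0.3, 0.2, 0.8]
finger_gap: -0.001
gripper_force: 0.0
[0.49086008 0.272232   0.08047179] [319.52821119 228.27541371] 1341 (291, 205, 58, 44) [0.48750427 0.27380832 0.033     ] [-0.00335581  0.00157632 -0.04747179]
slide cm [0.37 0.02 0.75]
```

View pics/w2.png

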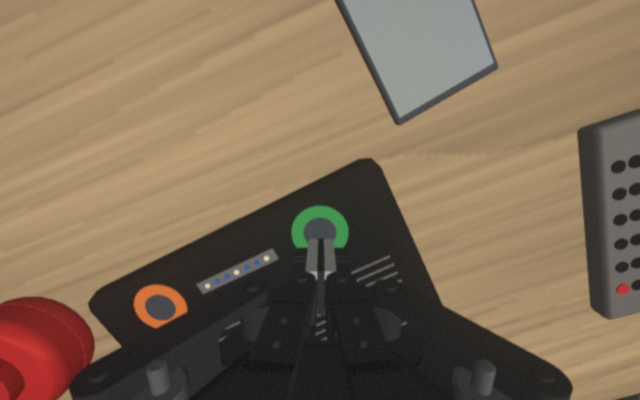

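The fingertips cover the lower part of the ring (its centre is about (320,233)), so the blob is biased forward and the position is good. I'll lower 7 mm and hold for over 2 s.

```bash
python3 -m creep '[{"slide":[0.1,0,0.4],"angular":[0,0,0],"claw":-1},{"slide":[0,0,0.3],"angular":[0,0,0],"claw":-1},{"slide":[0,0,0],"angular":[0,0,0],"claw":-1},{"slide":[0,0,0],"angular":[0,0,0],"claw":-1},{"slide":[0,0,0],"angular":[0,0,0],"claw":-1},{"slide":[0,0,0],"angular":[0,0,0],"claw":-1},{"slide":[0,0,0],"angular":[0,0,0],"claw":-1},{"slide":[0,0,0],"angular":[0,0,0],"claw":-1},{"slide":[0,0,0],"angular":[0,0,0],"claw":-1},{"slide":[0,0,0],"angular":[0,0,0],"claw":-1}]'
for i in 1 2; do python3 -m creep '[{"slide":[0,0,0],"angular":[0,0,0],"claw":-1},{"slide":[0,0,0],"angular":[0,0,0],"claw":-1},{"slide":[0,0,0],"angular":[0,0,0],"claw":-1},{"slide":[0,0,0],"angular":[0,0,0],"claw":-1},{"slide":[0,0,0],"angular":[0,0,0],"claw":-1},{"slide":[0,0,0],"angular":[0,0,0],"claw":-1},{"slide":[0,0,0],"angular":[0,0,0],"claw":-1},{"slide":[0,0,0],"angular":[0,0,0],"claw":-1},{"slide":[0,0,0],"angular":[0,0,0],"claw":-1},{"slide":[0,0,0],"angular":[0,0,0],"claw":-1}]'; done
python3 -m creep '[{"slide":[0,0,-1],"angular":[0,0,0],"claw":-1},{"slide":[0,0,-2],"angular":[0,0,0],"claw":-1},{"slide":[0,0,-2.5],"angular":[0,0,0],"claw":-1},{"slide":[0,0,-2.5],"angular":[0,0,0],"claw":-1},{"slide":[0,0,-2.5],"angular":[0,0,0],"claw":-1},{"slide":[0,0,-2],"angular":[0,0,0],"claw":-1},{"slide":[0,0,-1],"angular":[0,0,0],"claw":-1},{"slide":[0,0,0],"angular":[0,0,0],"claw":-1}]'
python3 - <<'E'
from h import *
s=manip.sense(); p=np.array([.492,-.135,.20])
print(s['t'],R.from_quat(s['tool_rot']).inv().apply(p-s['tcp_pos'])*100,s['q'])
E
```

```text
t: 3.2
tcp_pos: [0.4898, 0.2729, 0.074]
tool_rot: [0.187, 0.982, 0.0, 0.0]
force: [0.4, -0.1, 0.1]
finger_gap: -0.001
gripper_force: 0.0
t: 4.03
tcp_pos: [0.4897, 0.2729, 0.074]
tool_rot: [0.187, 0.982, -0.0, 0.0]
force: [0.6, 1.0, -0.7]
finger_gap: -0.001
gripper_force: 0.0
t: 4.87
tcp_pos: [0.4898, 0.2729, 0.074]
tool_rot: [0.187, 0.982, -0.0, -0.0]
force: [-0.1, -0.5, 0.4]
finger_gap: -0.001
gripper_force: 0.0
t: 5.53
tcp_pos: [0.4912, 0.2735, 0.212]
tool_rot: [0.187, 0.982, 0.001, 0.003]
force: [0.0, 0.4, 0.7]
finger_gap: 0.004
gripper_force: 0.0
5.5333 [-15.09585135 -37.95813429   1.1258086 ] [ 3.09259255e-01  4.89337017e-01  1.63569342e+00  3.50075522e-05
  1.01039274e+00 -8.84870382e-01]
```

```bash
python3 -m creep '[{"slide":[-0.6,-1.5,0],"angular":[0,0,0],"claw":-1},{"slide":[-1.2,-3,0],"angular":[0,0,0],"claw":-1},{"slide":[-1.2,-3,0],"angular":[0,0,0],"claw":-1},{"slide":[-1.2,-3,0],"angular":[0,0,0],"claw":-1},{"slide":[-1.2,-3,0],"angular":[0,0,0],"claw":-1},{"slide":[-1.2,-3,0],"angular":[0,0,0],"claw":-1},{"slide":[-1.2,-3,0],"angular":[0,0,0],"claw":-1},{"slide":[-1.2,-3,0],"angular":[0,0,0],"claw":-1},{"slide":[-1.2,-3,0],"angular":[0,0,0],"claw":-1},{"slide":[-1.2,-3,0],"angular":[0,0,0],"claw":-1}]'
python3 -m creep '[{"slide":[-1.2,-3,0],"angular":[0,0,0],"claw":-1},{"slide":[-1.2,-3,0],"angular":[0,0,0],"claw":-1},{"slide":[-0.6,-2,0],"angular":[0,0,0],"claw":-1},{"slide":[0,0,0],"angular":[0,0,0],"claw":-1},{"slide":[0,0,0],"angular":[0,0,0],"claw":-1},{"slide":[0,0,0],"angular":[0,0,0],"claw":-1}]'
python3 - <<'E'
from h import *
s=manip.sense(); im=viewer.snapshot('wrist'); cv2.imwrite('pics/w3.png',im)
c,T=T_of('wrist',s); f=200/np.tan(np.radians(c['fov_y']/2))
q=T[:3,:3].T@(np.array([.492,-.135,.064])-T[:3,3]); e=(int(c['cx']-f*q[0]/q[2]),int(c['cy']+f*q[1]/q[2]))
c,k,b=blob(im,*B,e,40); p=ray('wrist',c,.064,s)
print(s['tcp_pos'],'exp',e,c,k,b,p)
print('slide cm',R.from_quat(s['tool_rot']).inv().apply(p+[0,0,.03]-s['tcp_pos'])*100)
E
```

```text
t: 6.37
tcp_pos: [0.4897, -0.0353, 0.2077]
tool_rot: [0.187, 0.982, 0.0, -0.001]
force: [0.5, -0.5, -0.4]
finger_gap: 0.001
gripper_force: 0.0
t: 6.87
tcp_pos: [0.4884, -0.1186, 0.208]
tool_rot: [0.187, 0.982, 0.001, -0.001]
force: [-0.3, -0.3, -0.3]
finger_gap: 0.002
gripper_force: 0.0
[ 0.48843813 -0.11860289  0.20804899] exp (305, 203) [307.10069444 201.92361111] 548 (294, 189, 27, 27) [ 0.49081064 -0.13293899  0.064     ]
slide cm [-0.7809299  -1.25322542 11.40187799]
```

View pics/w3.png

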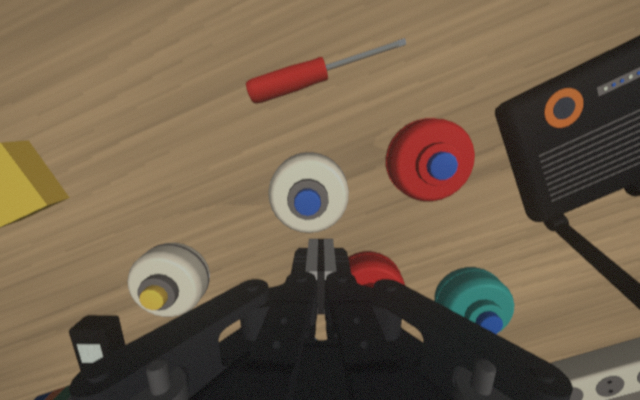

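The blue button on the white satellite is at (307,202), with the yellow one at (153,297) and the reds at (443,165) and (370,280). It measures (0.491, -0.133), which agrees with the top view. Next I centre and descend to about 1 cm above it.

```bash
python3 -m creep '[{"slide":[-0.4,-0.6,0],"angular":[0,0,0],"claw":-1},{"slide":[-0.4,-0.7,1],"angular":[0,0,0],"claw":-1},{"slide":[0,0,2],"angular":[0,0,0],"claw":-1},{"slide":[0,0,2.5],"angular":[0,0,0],"claw":-1},{"slide":[0,0,2.5],"angular":[0,0,0],"claw":-1},{"slide":[0,0,2],"angular":[0,0,0],"claw":-1},{"slide":[0,0,1],"angular":[0,0,0],"claw":-1},{"slide":[0,0,0.4],"angular":[0,0,0],"claw":-1},{"slide":[0,0,0],"angular":[0,0,0],"claw":-1},{"slide":[0,0,0],"angular":[0,0,0],"claw":-1}]'
python3 - <<'E'
from h import *
s=manip.sense(); im=viewer.snapshot('wrist'); cv2.imwrite('pics/w4.png',im[100:350,170:470])
print(s['tcp_pos'],s['force'])
E
```

```text
t: 7.75
tcp_pos: [0.4926, -0.1347, 0.0954]
tool_rot: [0.187, 0.982, -0.0, 0.001]
force: [-1.0, 0.3, 0.8]
finger_gap: -0.002
gripper_force: 0.0
[ 0.49258037 -0.13471336  0.09540863] [-0.98288326  0.3165818   0.81831344]
```

View pics/w4.png

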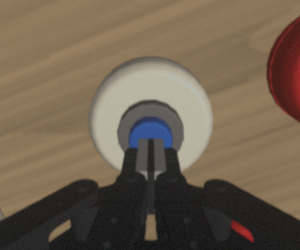

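The fingertips are centred over the button (crop (151,138)). Now I press in small steps.

```bash
python3 -m creep '[{"slide":[0,0,0.6],"angular":[0,0,0],"claw":-1},{"slide":[0,0,0.4],"angular":[0,0,0],"claw":-1},{"slide":[0,0,0.3],"angular":[0,0,0],"claw":-1},{"slide":[0,0,0.2],"angular":[0,0,0],"claw":-1},{"slide":[0,0,0],"angular":[0,0,0],"claw":-1},{"slide":[0,0,0],"angular":[0,0,0],"claw":-1}]'
python3 -m creep '[{"slide":[0,0,0.2],"angular":[0,0,0],"claw":-1},{"slide":[0,0,0],"angular":[0,0,0],"claw":-1},{"slide":[0,0,0],"angular":[0,0,0],"claw":-1},{"slide":[0,0,0],"angular":[0,0,0],"claw":-1}]'
```

```text
t: 8.3
tcp_pos: [0.4923, -0.1346, 0.0802]
tool_rot: [0.187, 0.982, -0.0, 0.0]
force: [-0.2, -0.3, 2.0]
finger_gap: 0.002
gripper_force: 1.1
t: 8.63
tcp_pos: [0.4923, -0.1346, 0.0782]
tool_rot: [0.187, 0.982, -0.0, 0.0]
force: [0.1, -0.6, 3.7]
finger_gap: 0.003
gripper_force: 1.6
```

```bash
python3 -m creep '[{"slide":[0,0,0.1],"angular":[0,0,0],"claw":-1},{"slide":[0,0,0],"angular":[0,0,0],"claw":-1},{"slide":[0,0,0],"angular":[0,0,0],"claw":-1}]'
python3 -m creep '[{"slide":[0,0,0.1],"angular":[0,0,0],"claw":-1},{"slide":[0,0,0],"angular":[0,0,0],"claw":-1},{"slide":[0,0,0],"angular":[0,0,0],"claw":-1}]'
```

```text
t: 8.88
tcp_pos: [0.4922, -0.1346, 0.0771]
tool_rot: [0.187, 0.982, -0.0, 0.0]
force: [-0.0, -1.0, 4.7]
finger_gap: -0.002
gripper_force: 1.8
t: 9.13
tcp_pos: [0.4923, -0.1346, 0.0767]
tool_rot: [0.187, 0.982, -0.0, 0.0]
force: [-0.7, 0.2, 8.4]
finger_gap: -0.002
gripper_force: 4.4
```

The force rose to 8.4 N and travel stopped at z = 0.0767, so the button is fully down. Now I release it and retreat straight up.

```bash
python3 -m creep '[{"slide":[0,0,-0.4],"angular":[0,0,0],"claw":-1},{"slide":[0,0,-0.8],"angular":[0,0,0],"claw":-1},{"slide":[0,0,-1.5],"angular":[0,0,0],"claw":-1},{"slide":[0,0,-2.5],"angular":[0,0,0],"claw":-1},{"slide":[0,0,-3],"angular":[0,0,0],"claw":-1},{"slide":[0,0,-2],"angular":[0,0,0],"claw":-1},{"slide":[0,0,-1],"angular":[0,0,0],"claw":-1},{"slide":[0,0,0],"angular":[0,0,0],"claw":-1},{"slide":[0,0,0],"angular":[0,0,0],"claw":-1},{"slide":[0,0,0],"angular":[0,0,0],"claw":-1}]'
python3 - <<'E'
from h import *
s=manip.sense(); im=viewer.snapshot('wrist')
c,T=T_of('wrist',s); f=200/np.tan(np.radians(c['fov_y']/2))
q=T[:3,:3].T@(np.array([.492,-.135,.064])-T[:3,3]); e=(int(c['cx']-f*q[0]/q[2]),int(c['cy']+f*q[1]/q[2]))
c,k,b=blob(im,*B,e,40); print(s['tcp_pos'],s['force'],c,k,b,ray('wrist',c,.064,s))
a=viewer.snapshot('scene'); b0=cv2.imread('pics/scene0.png')
for nm,col,p in (('blue',B,(263,199)),('yellow',Y,(186,208))):
    print(nm,[blob(i,*col,p,9)[0].round(1) for i in (b0,a)])
E
```

```text
t: 9.97
tcp_pos: [0.4909, -0.134, 0.1867]
tool_rot: [0.187, 0.982, 0.0, -0.002]
force: [-0.2, 1.3, -0.4]
finger_gap: 0.003
gripper_force: 0.0
[ 0.49091071 -0.13395689  0.1867468 ] [-0.23429348  1.34034782 -0.37192421] [320.24029126 200.4894822 ] 645 (306, 187, 29, 28) [ 0.49075724 -0.13314921  0.064     ]
blue [array([263.2, 196.4]), array([263.4, 196.4])]
yellow [array([186.1, 205. ]), array([186.1, 205.1])]
```

The button is up and both satellites are where they were, so I hand in the job.

```bash
python3 -c "
from station import ticket
print(ticket.sign_off())"
```

```text
the job is handed in; nothing more can be done
None
```

I held the tool point about 41 mm above the green-ringed sensor for over 2 s, pressed the blue button fully down (8.4 N at the stop) and let it up; both satellites measured unmoved, and I handed the job in at about 10 s, with no verdict shown.

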